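# Release a parcel lockbox with the push dowel and move its carton to the crate

### The job

The grey parcel lockbox on the sorting bench has snapped shut with a small carton inside. Take the wooden push dowel from its stand, push it down through the small hole in the lock housing to force the spring latch back so that the lid springs open, and put the dowel back in its stand, pushed down until its grip rests on the block. Then lift the carton out of the lockbox and set it down, without dropping it, flat and right way up on the floor of the slotted crate beside the parcel already there; do not disturb the parcel or the other things on the bench.

Things in the scene. Friction and masses are not known exactly. Their poses are not given: they have to be found in the camera images.
- lockbox: Grey steel lockbox fixed to the bench, 200 (x) x 160 (y) x 80 mm high, walls and floor 5 mm; origin under the centre of the box, z up. Flat 8 mm lid on top, hinged along the box's -y edge. On its +y side the lock housing, 90 (x) x 55 (y) mm, from y = 82 to 137 mm, top 108 mm above the bench.
- release_hole (a point): Centre of the 16 mm round release hole, at the upper surface of the lock housing's top plate (4 mm thick), 108 mm above the bench; hole vertical; axes as the lockbox. The latch's pressing pad (24 x 33 mm) lies 32 mm below this point. Fingers closing along the lockbox's x keep the gripper clear of the rising lid.
- latch (a joint): Spring latch in the housing, rad: 0 at rest, nose over the lid's edge; 0.45 at its stop. Its pad is pushed straight down (22 mm arm: 0.1 rad = 2.2 mm): about 3 N at first, 7 N at 0.25 rad, 10.5 N at the stop. The nose clears the lid at about 0.24 rad, 5.5 mm of pad travel; the stop is at 9.5 mm. Springs back when let go.
- lid (a joint): Lid angle, rad: 0 shut, 1.8 fully open. Once released it opens by its own spring in about 1 s, away from the housing, and stays open, standing past vertical: upper edge about 235 mm above the bench, 40 mm outside the box's -y side. Fingers closing along the lockbox's x clear it and the housing at the carton.
- dowel_grip (a point): Centre of the grip of the push dowel, a light wooden tool of 60 g standing upright: square grip 28 x 28 mm and 50 mm high, below it a round rod 10 mm in diameter and 75 mm long. z points up the dowel, x and y are square to the grip's faces. The grip's underside is 25 mm below this point, the rod's end 100 mm below.
- dowel_tip (a point): Centre of the lower end of the dowel's rod, 100 mm below the centre of the grip; z up the dowel.
- stand: Wooden block 70 x 70 x 80 mm high, fixed to the bench, with a vertical 18 mm through hole in its middle in which the dowel hangs, its grip resting on the block's top. Origin under its centre.
- stand_hole (a point): Centre of the mouth of the stand's hole, on the top of the block, 80 mm above the bench.
- carton_center (a point): Centre of the small cardboard carton in the lockbox, 56 (x) x 84 (y) x 60 mm high, 0.14 to 0.28 kg, right way up with z up; it stands on the lockbox's inner floor, its narrow way roughly along the lockbox's x.
- crate: Dark slotted plastic crate fixed to the bench, open on top, 300 (x) x 220 (y) x 90 mm high, walls and floor 5 mm; origin under its centre. It and the stand swap sides of the lockbox from one run to the next.
- crate_free (a point): Centre of the free part of the crate's floor, on the floor's upper surface (5 mm above the bench), 55 mm to -x of the crate's centre, axes as the crate; about 180 (x) x 210 (y) mm are free.
- parcel: Bystander: cardboard parcel 90 x 150 x 45 mm lying at the crate's +x end; origin at its underside.
- spare: Bystander: cardboard carton 100 x 120 x 80 mm on the bench; origin at its underside.
- tape: Bystander: roll of brown tape, 96 mm across, 48 mm high; origin at its underside.
- cutter: Bystander: grey carton cutter, 130 x 22 x 14 mm, lying beside the lock housing; origin at its underside.
- screwdriver: Bystander: screwdriver lying on the bench beside the stand; origin on its axis line's underside.
- inkpad: Bystander: black ink pad tin 70 x 110 x 18 mm; origin at its underside.
- mug: Bystander: white mug, 76 mm across, 85 mm high; origin at its underside.
There are look-alikes about, which are no part of the job. What is shaped like the stand but purple or turquoise is not meant.

How it is judged:
By the outcome, as a careful person would: the job done as asked, in the order asked, and still so for the second after the job is handed in, with the robot touching nothing.
It also fails if it takes over 72 s, if anything falls off the work surface, if the arm or the gripper's body presses on something with over 40 N, if the wrist force passes 120 N, or if a joint passes its speed limit or range.

### The arm

A 6-joint arm with a two-finger parallel gripper is mounted at the origin on the work surface. World frame = base frame: x ahead of the robot, y to its left, z up, the work surface at z = 0. Lengths are in m, angles in rad, forces in N, time in s.
With the tool pointing down it reaches from about 0.325 to 0.775 m from the base axis. Payload 5.5 kg.
Tool frame: the origin (TCP) lies between the finger pads; the fingertips stand 8 mm ahead of it and the grasp point (between the pads) lies 11 mm behind it (tcp_to_tips is the distance from the TCP to the fingertips, in m); z points along the fingers, y is the direction in which the jaws open and shut (so a half turn about z gives the same grasp; the last joint's range is limited). The gripper opens to 88 mm and grips with 3 to 60 N. Pads are 20 mm wide; open, the fingers measure 115 mm over their backs; the gripper's body (75 mm by 178 mm) begins 61 mm behind the grasp point.
Start: joints at [-1.358, 0.091, 1.231, -0, 1.82, -0.057], TCP at [0.16, -0.578, 0.203] pointing down, gripper open.
Joint ranges: [-2.87, 2.87], [-0.86, 2.18], [0.17, 2.46], [-1.51, 4.65], [0.06, 2.69], [-2.65, 2.65]. Speed limits (rad/s): [2.57, 2.57, 3.01, 3.14, 3.14, 3.14].

### API

Orientations are given as a unit quaternion [w, x, y, z].
In Python, from bench import * gives the robot as it stands. Calls block until the motion is done:
- move_to(position, orientation): joint-space move of the TCP to a pose.
- move_l(position, speed=0.15, orientation=None): straight line of the TCP; orientation=None keeps the orientation; speed is the mean speed in m/s.
- movej(angles): joint-space move.
- gripper_open() and close(): open the fingers fully, or close them until they stop; the grip force is fixed at half the most.
- hold(seconds).
- inverse_kinematics(position, orientation): joint angles nearest the present ones, or None.
- state(): the state.
- get_image(name): name is "side" or "top" or "wrist"; returns a dict with "frame" (480x640x3 uint8, blue, green, red), "depth" (480x640 float32, m along the optical axis (not along the pixel's ray), 0 where there is no reading), "camera_matrix" (3x3 intrinsics, pixels), "view" (4x4, takes a point from world to camera coordinates). Camera axes: x right, y up, looking along -z (the intrinsics and any distortion apply to the point x, -y, -z); pixel columns grow to the right and rows downward; lengths in m; the calibration is good to about 2 mm. A picture is of the moment at which its call begins.
A pose or a line that the arm cannot do raises IKError and nothing moves.
- job_done(): hands the job in, once; it reports no verdict.
The state is a dict: "time": time; "joint_pos": joint angles; "dq": joint speeds; "joint_torque": joint torques, N m; "ee_pos": TCP position; "ee_rot": TCP orientation; "ft_force": force on the tool from outside, world axes, zero at the start; "moment": the same for the moment, N m; "finger_gap": finger opening in m.
Only numpy, scipy, OpenCV 4.12 (cv2) and the standard library are available. Lean on these libraries where they do the work, as an engineer would, in place of code of your own. Each camera call takes 0.05 s, during which the arm holds its last target.

## Working session

There is one attempt and no reset: what is moved stays moved. The work goes in short steps, each a Python script; the robot and the scene stay as the last script left them, time stands still between calls to the robot, and variables do not carry over. Pictures are saved under pics/ and viewed, and the job is handed in when it is done.

```bash
ls; mkdir -p pics
python3 - <<'E'
from bench import *
import cv2,numpy as np
s=state();print(s)
for n in("top","side","wrist"):
    r=get_image(n);cv2.imwrite(f"pics/{n}0.png",r["frame"]);np.savez(f"{n}0.npz",**r)
    print(n,r["camera_matrix"],r["view"],r.keys())
E
```

```text
pics
{'time': 0.0, 'joint_pos': array([-1.35768841e+00,  9.18677417e-02,  1.23186799e+00,  1.80684758e-05,
        1.81981180e+00, -5.67115596e-02]), 'dq': array([ 0.00093233,  0.00020903,  0.00016931, -0.00033719,  0.00161366,
       -0.0007259 ]), 'joint_torque': array([ 2.47984477e-03, -4.46448040e+01, -4.06437421e+01,  6.99325302e-02,
        2.93757173e-02, -1.37160009e-04]), 'ee_pos': array([ 0.15986124, -0.57796361,  0.20201171]), 'ee_rot': array([-9.75137397e-04,  9.90912704e-01,  1.34503004e-01, -6.76251815e-05]), 'ft_force': array([-0.54687369, -0.10543263, -0.55651005]), 'moment': array([-0.04198867, -0.01434116,  0.00654446]), 'finger_gap': 0.08742367507133218}
top [[578.75447629   0.         318.45100479]
 [  0.         578.75447629 235.85483953]
 [  0.           0.           1.        ]] [[ 0.01637077 -0.99984612  0.00630274 -0.02752819]
 [ 0.99702311  0.01679891  0.07525102 -0.57320533]
 [-0.07534531  0.00505206  0.9971447  -1.3029955 ]
 [ 0.          0.          0.          1.        ]] dict_keys(['frame', 'depth', 'camera_matrix', 'view'])
side [[526.65364467   0.         329.31139392]
 [  0.         526.65364467 242.42063487]
 [  0.           0.           1.        ]] [[ 0.98709386 -0.15976129  0.01104683 -0.59146685]
 [ 0.08926916  0.60619939  0.79028686 -0.12991494]
 [-0.13295383 -0.77910117  0.61263745 -1.1595939 ]
 [ 0.          0.          0.          1.        ]] dict_keys(['frame', 'depth', 'camera_matrix', 'view'])
wrist [[376.12216802   0.         321.50239203]
 [  0.         376.12216802 242.79233137]
 [  0.           0.           1.        ]] [[ 0.26617079 -0.96392512 -0.00121031 -0.60041659]
 [ 0.93210702  0.25770433 -0.25448965  0.03124289]
 [ 0.24562087  0.06660957  0.96707474 -0.38933982]
 [ 0.          0.          0.          1.        ]] dict_keys(['frame', 'depth', 'camera_matrix', 'view'])
```

View pics/top0.png

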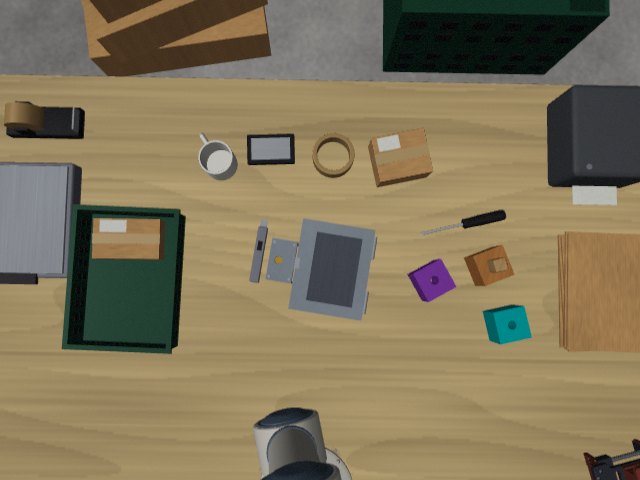

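View pics/side0.png

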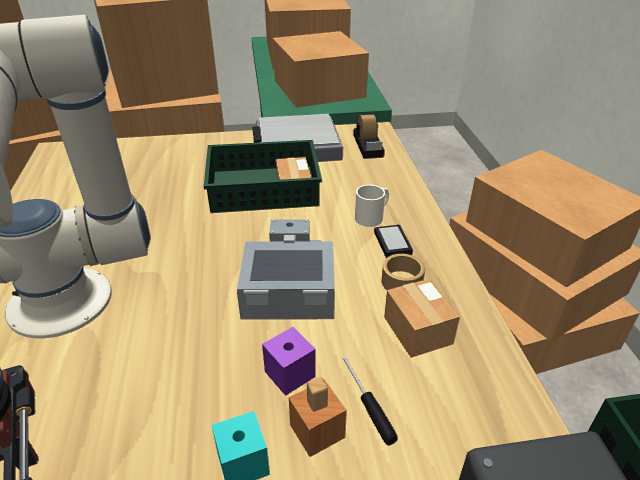

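```bash
cat > h.py <<'E'
import numpy as np,cv2
def cloud(r):
    d=r["depth"];K=r["camera_matrix"];V=r["view"]
    v,u=np.mgrid[0:480,0:640]
    x=(u-K[0,2])/K[0,0]*d;y=-(v-K[1,2])/K[1,1]*d
    P=np.stack([x,y,-d],-1)
    R=V[:3,:3];t=V[:3,3]
    W=(P-t)@R
    W[d==0]=np.nan
    return W
def pix(r,p):
    K=r["camera_matrix"];V=r["view"];c=V[:3,:3]@np.asarray(p)+V[:3,3]
    return np.array([K[0,0]*c[0]/-c[2]+K[0,2],-K[1,1]*c[1]/-c[2]+K[1,2]])
def atz(r,u,v,z):
    K=r["camera_matrix"];V=r["view"];R=V[:3,:3];t=V[:3,3]
    d=R.T@np.array([(u-K[0,2])/K[0,0],-(v-K[1,2])/K[1,1],-1]);o=-R.T@t
    return o+d*(z-o[2])/d[2]
def rect(W,m):
    p=W[m][:,:2].astype(np.float32)
    (c,s,a)=cv2.minAreaRect(p*1000)
    return np.round(c,1),np.round(s,1),round(a,2),np.nanmedian(W[m][:,2]),len(p)
def box(u0,v0,u1,v1):
    m=np.zeros((480,640),bool);m[v0:v1,u0:u1]=1;return m
E
python3 - <<'E'
from h import *
r=dict(np.load("top0.npz"));W=cloud(r);Z=W[...,2]
def f(n,b,lo,hi):
    m=box(*b)&(Z>lo)&(Z<hi)
    n_,l,st,_=cv2.connectedComponentsWithStats(m.astype(np.uint8))
    m=l==1+np.argmax(st[1:,4]);print(n,rect(W,m))
f("standtop",(455,235,525,295),.07,.09)
f("grip",(455,235,525,295),.115,.15)
f("lid",(282,210,385,325),.078,.098)
f("housing",(255,225,305,295),.100,.116)
f("crate",(50,190,195,365),.08,.10)
f("cratefloor",(50,190,195,365),-.005,.018)
f("parcel",(85,210,175,265),.04,.065)
f("spare",(360,120,440,195),.07,.09)
f("cutter",(240,210,270,290),.008,.03)
f("bench",(200,330,400,400),-.05,.05)
f("purple",(400,250,460,305),.07,.09)
img=r["frame"]
cv2.imwrite("pics/topz.png",cv2.resize(img[205:330,240:385],None,fx=5,fy=5,interpolation=cv2.INTER_CUBIC)) 
cv2.imwrite("pics/topz2.png",cv2.resize(img[200:360,400:540],None,fx=3.7,fy=3.7,interpolation=cv2.INTER_CUBIC))
E
```

```text
standtop (array([ 512.5, -400.5]), array([70.4, 72.1]), 21.58, np.float64(0.08027759699200122), 830)
grip (array([ 512.3, -399.5]), array([28. , 29.6]), 15.85, np.float64(0.12919374865814692), 196)
lid (array([498.4, -49.6]), array([169., 200.]), 81.67, np.float64(0.08930099649229392), 6874)
housing (array([514.4,  59.8]), array([57.4, 90.1]), 81.81, np.float64(0.1086072448528336), 1050)
crate (array([471.2, 406.5]), array([235.4, 312.6]), 88.46, np.float64(0.09055127904058613), 3014)
cratefloor (array([471.3, 418.5]), array([193.2, 291.4]), 88.3, np.float64(0.006100656404965005), 7800)
parcel (array([559.8, 412.7]), array([ 90.2, 153.1]), 0.62, np.float64(0.05084584904443041), 2764)
spare (array([ 753.9, -198.8]), array([101.2, 120.8]), 12.43, np.float64(0.08014505627509894), 2455)
cutter (array([538.6, 118.7]), array([ 22.6, 145. ]), 81.77, np.float64(0.014458425236916499), 577)
bench (array([279.4,  20.3]), array([157.9, 457.7]), 0.88, np.float64(0.0009399962365887823), 13937)
purple (array([ 477.9, -271.6]), array([71. , 71.4]), 29.08, np.float64(0.0803837180991927), 1027)
```

View pics/topz.png

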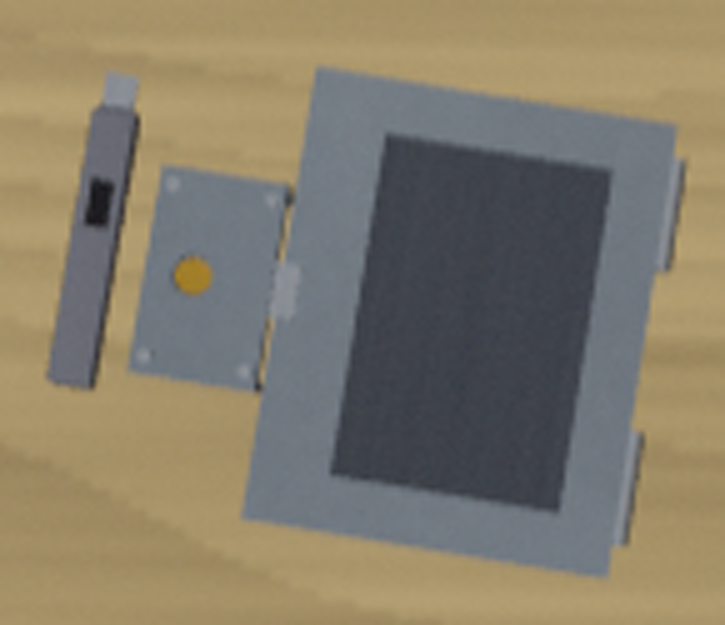

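View pics/topz2.png

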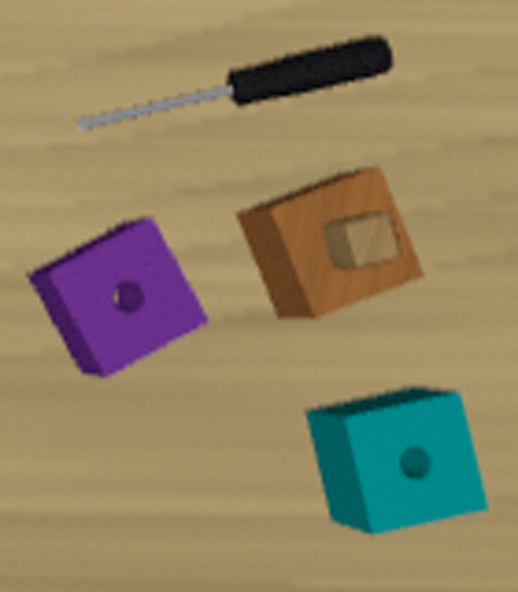

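```bash
cat >> h.py <<'E'
def qd(phi): return np.array([0,np.cos(phi/2),np.sin(phi/2),0])
def uv(a): return np.array([np.cos(a),np.sin(a)])
def campos(r): return -r["view"][:3,:3].T@r["view"][:3,3]
E
python3 - <<'E'
from h import *
from bench import *
r=dict(np.load("wrist0.npz"))
c=campos(r);s=state();d=c-s["ee_pos"];phi=2*np.arctan2(s["ee_rot"][2],s["ee_rot"][1])
x=uv(phi);y=np.array([x[1],-x[0]])
print("cam off tool",d[:2]@x,d[:2]@y,d[2], "phi",phi)
print("cam look",-r["view"][2,:3])
Rv=r["view"][0,:3];print("camx in world",Rv)
for nm,p in(("stand",[.5125,-.400,.2]),("hole",[.518,.07,.25]),("carton",[.498,-.05,.15]),("crate",[.42,.41,.15])):
  for deg in range(-180,180,30):
    q=inverse_kinematics(p,qd(np.radians(deg)))
    print(nm,deg,None if q is None else np.round(q,2))
E
```

```text
cam off tool 0.0686421983484693 0.0011580320742549757 0.18151149088548799 phi 0.26974292160773017
cam look [-0.24562087 -0.06660957 -0.96707474]
camx in world [ 0.26617079 -0.96392512 -0.00121031]
stand -180 [-0.72  0.23  1.08 -0.    1.83 -2.29]
stand -150 None
stand -120 None
stand -90 [-0.72  0.23  1.08 -0.    1.83  2.43]
stand -60 [-0.72  0.23  1.08 -0.    1.83  1.9 ]
stand -30 [-0.72  0.23  1.08 -0.    1.83  1.38]
stand 0 [-0.72  0.23  1.08 -0.    1.83  0.86]
stand 30 [-0.72  0.23  1.08 -0.    1.83  0.33]
stand 60 [-0.72  0.23  1.08 -0.    1.83 -0.19]
stand 90 [-0.72  0.23  1.08 -0.    1.83 -0.72]
stand 120 [-0.72  0.23  1.08 -0.    1.83 -1.24]
stand 150 [-0.72  0.23  1.08 -0.    1.83 -1.76]
hole -180 [ 0.07 -0.1   1.34 -0.    1.9  -1.5 ]
hole -150 [ 0.07 -0.1   1.34 -0.    1.9  -2.03]
hole -120 [ 0.07 -0.1   1.34 -0.    1.9  -2.55]
hole -90 None
hole -60 None
hole -30 [ 0.07 -0.1   1.34 -0.    1.9   2.16]
hole 0 [ 0.07 -0.1   1.34 -0.    1.9   1.64]
hole 30 [ 0.07 -0.1   1.34 -0.    1.9   1.12]
hole 60 [ 0.07 -0.1   1.34 -0.    1.9   0.59]
hole 90 [ 0.07 -0.1   1.34 -0.    1.9  
[... 428 characters left out ...]
arton 60 [-0.17 -0.18  1.59 -0.    1.73  0.36]
carton 90 [-0.17 -0.18  1.59 -0.    1.73 -0.17]
carton 120 [-0.17 -0.18  1.59 -0.    1.73 -0.69]
carton 150 [-0.17 -0.18  1.59 -0.    1.73 -1.22]
crate -180 [ 0.72  0.05  1.37 -0.    1.72 -0.86]
crate -150 [ 0.72  0.05  1.37 -0.    1.72 -1.38]
crate -120 [ 0.72  0.05  1.37 -0.    1.72 -1.9 ]
crate -90 [ 0.72  0.05  1.37 -0.    1.72 -2.43]
crate -60 None
crate -30 None
crate 0 [ 0.72  0.05  1.37 -0.    1.72  2.29]
crate 30 [ 0.72  0.05  1.37 -0.    1.72  1.76]
crate 60 [ 0.72  0.05  1.37 -0.    1.72  1.24]
crate 90 [ 0.72  0.05  1.37 -0.    1.72  0.72]
crate 120 [ 0.72  0.05  1.37 -0.    1.72  0.19]
crate 150 [ 0.72  0.05  1.37 -0.    1.72 -0.33]
```

View pics/wrist0.png

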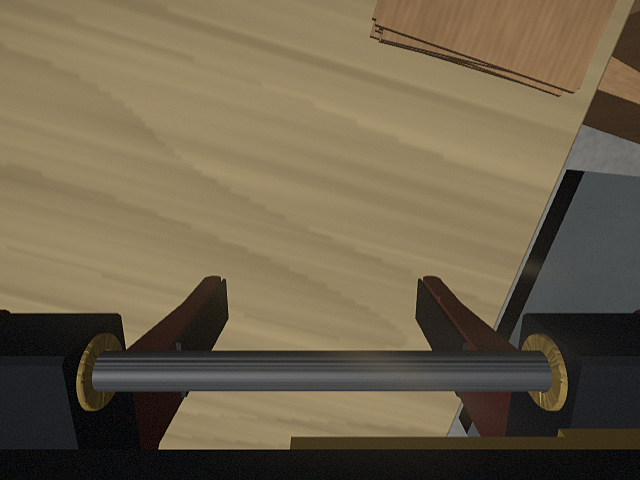

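Run:
```python
from h import *
from bench import *
move_to([.5123,-.3995,.24],qd(np.radians(106)))
r=get_image("wrist");np.savez("w1.npz",**r);cv2.imwrite("pics/w1.png",r["frame"])
s=state();print(s["time"],s["ee_pos"],s["joint_pos"])
W=cloud(r);Z=W[...,2]
for n,lo,hi in(("grip",.12,.14),("stand",.072,.088)):
    m=(Z>lo)&(Z<hi)&(np.hypot(W[...,0]-.5123,W[...,1]+.3995)<.06)
    print(n,rect(W,m),np.nanmean(W[m],0))
print(pix(r,[.5123,-.3995,.13]))
```

```text
1.675 [ 0.51140429 -0.40043261  0.23988336] [-7.16483400e-01  2.41244459e-01  9.98817992e-01 -3.33034444e-04
  1.90174190e+00 -9.93490642e-01]
grip (array([ 512.7, -402.5]), array([27.7, 27.9]), 15.87, np.float64(0.1296590138664502), 1189) [ 0.51237066 -0.40150181  0.12923382]
stand (array([ 512.8, -402.9]), array([70.1, 70.5]), 22.09, np.float64(0.08002973381438838), 4253) [ 0.51158206 -0.39873206  0.07999873]
[323.61348755 231.82180573]
```

View pics/w1.png

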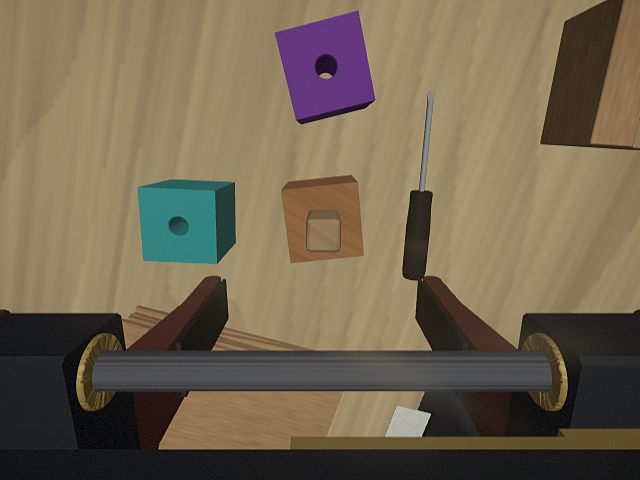

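Run:
```python
from h import *
from bench import *
p=np.array([.5127,-.4015,.0]);q=qd(np.radians(105.9))
move_to(p+[0,0,.17],q)
move_l(p+[0,0,.099],0.1)
hold(.2);print(state()["ee_pos"])
close();hold(.2)
s=state();print(s["time"],s["ee_pos"],s["finger_gap"],s["ft_force"])
move_l(p+[0,0,.26],0.15)
hold(.2)
s=state();print(s["time"],s["ee_pos"],s["finger_gap"],s["ft_force"])
r=get_image("wrist");np.savez("w2.npz",**r);cv2.imwrite("pics/w2.png",r["frame"])
r=get_image("side");np.savez("s2.npz",**r);cv2.imwrite("pics/s2.png",r["frame"])
r=get_image("top");np.savez("t2.npz",**r)
```

```text
[ 0.5130577  -0.40181865  0.10004895]
4.2667 [ 0.51271901 -0.40151854  0.09903664] 0.02754305137904278 [ 0.92154647 -0.25070318  0.21455515]
5.6917 [ 0.51250258 -0.40135913  0.25895461] 0.027806150074806968 [ 0.51472468  0.43227276 -0.31573629]
```

View pics/w2.png

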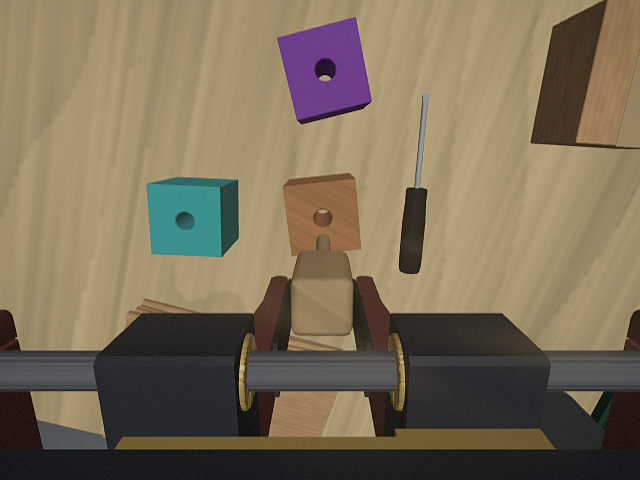

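View pics/s2.png

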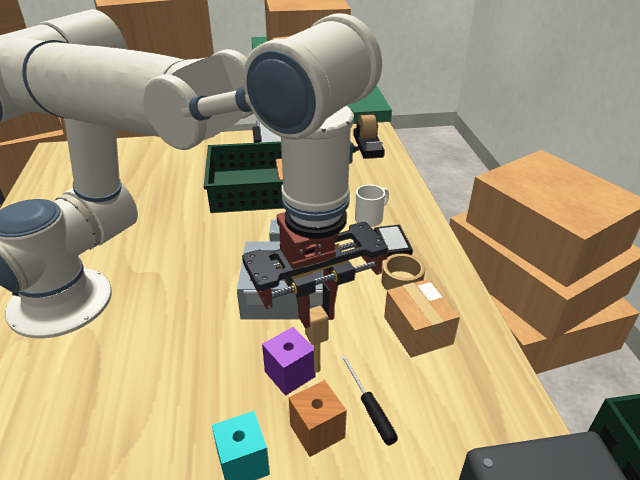

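Run:
```python
from h import *
r=dict(np.load("w2.npz"))
print("exp tip px",pix(r,[.5125,-.4014,.165]),pix(r,[.5125,-.4014,.240]))
print("exp stand hole px",pix(r,[.5127,-.4022,.08]))
im=r["frame"]
cv2.imwrite("pics/w2z.png",cv2.resize(im[170:345,260:390],None,fx=3.4,fy=3.4,interpolation=cv2.INTER_CUBIC)) if 0 else cv2.imwrite("pics/w2z.png",cv2.resize(im[170:300,250:400],None,fx=4.5,fy=4.5,interpolation=cv2.INTER_CUBIC))
r=dict(np.load("top0.npz"));im=r["frame"].astype(int)
b=box(265,240,295,280);m=b&(im[...,2]-im[...,0]>60)
v,u=np.nonzero(m);print("yellow",u.min(),u.max(),v.min(),v.max(),u.mean(),v.mean(),atz(r,u.mean(),v.mean(),.106))
r=dict(np.load("w2.npz"));W=cloud(r);Z=W[...,2]
m=(Z>.072)&(Z<.088)&(np.hypot(W[...,0]-.5127,W[...,1]+.402)<.055);print(rect(W,m))
```

```text
exp tip px [322.52613627 237.56746143] [322.85130603 269.71489684]
exp stand hole px [322.28564694 217.36098869]
yellow 265 294 240 273 269.85350318471336 254.38216560509554 [0.52577342 0.08558655 0.106     ]
(array([ 512.9, -402.9]), array([70.1, 70.4]), 21.88, np.float64(0.0799878774201809), 4556)
```

View pics/w2z.png

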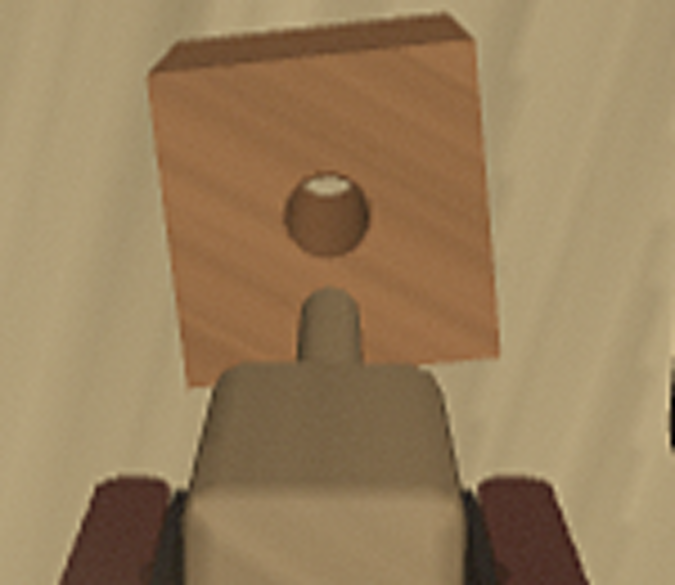

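Run:
```python
from h import *
from bench import *
r=dict(np.load("top0.npz"));h=atz(r,278.6,259.8,.106);print("hole top",h)
im=r["frame"].astype(int)
phi=np.radians(81.7);x=uv(phi)
p=np.append(h[:2]-.03*x,.26)
move_to(p,qd(phi));hold(.3)
s=state();print(s["time"],s["ee_pos"])
r=get_image("wrist");np.savez("w3.npz",**r);cv2.imwrite("pics/w3.png",r["frame"])
print(pix(r,[h[0],h[1],.108]))
W=cloud(r);Z=W[...,2]
m=(Z>.1)&(Z<.116)&(np.hypot(W[...,0]-.514,W[...,1]-.06)<.06);print(rect(W,m))
```

```text
hole top [0.51451404 0.06666102 0.106     ]
7.75 [0.51035543 0.03646358 0.25988838]
[321.4618215  187.78458299]
(array([514.9,  59. ]), array([54.7, 90.1]), 81.62, np.float64(0.10801976411553313), 6005)
```

View pics/w3.png

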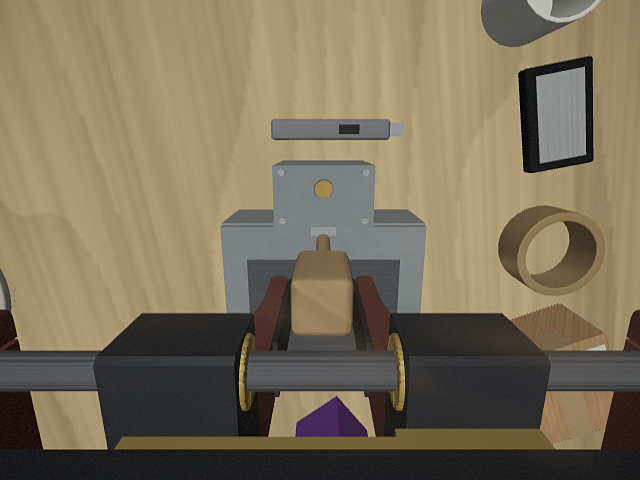

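Run:
```python
from h import *
r=dict(np.load("w3.npz"));im=r["frame"]
z=cv2.resize(im[170:260,260:385],None,fx=6,fy=6,interpolation=cv2.INTER_CUBIC);cv2.imwrite("pics/w3z.png",z)
i=im.astype(int);m=box(310,175,337,202)&(i[...,2]-i[...,0]>50)
v,u=np.nonzero(m);print(u.min(),u.max(),v.min(),v.max(),u.mean(),v.mean(),len(u),atz(r,u.mean(),v.mean(),.107))
print(i[228:250,323]); print(i[244,310:338].tolist())
t=np.array([.51036,.03646]);print(pix(r,[*t,.166]))
```

```text
315 331 180 197 323.1652892561983 188.599173553719 242 [0.51588669 0.06561753 0.107     ]
[[151 150 148]
 [148 148 144]
 [149 150 146]
 [150 151 147]
 [153 154 149]
 [129 138 140]
 [ 86 111 127]
 [ 73 102 125]
 [ 78 107 128]
 [ 74 101 123]
 [ 78 106 126]
 [ 75 103 123]
 [ 75 104 123]
 [ 76 106 124]
 [ 76 103 125]
 [ 73 102 121]
 [ 78 108 126]
 [ 77 105 124]
 [ 73 103 121]
 [ 73 103 123]
 [ 72 101 122]
 [ 75 102 122]]
[[128, 129, 120], [128, 128, 121], [131, 130, 123], [130, 130, 122], [134, 133, 125], [139, 137, 125], [65, 81, 91], [59, 84, 103], [67, 94, 111], [72, 100, 121], [76, 104, 125], [76, 106, 124], [74, 104, 125], [78, 108, 126], [74, 100, 122], [72, 98, 116], [71, 97, 114], [66, 89, 106], [60, 82, 98], [42, 61, 77], [114, 113, 107], [134, 134, 126], [135, 135, 127], [133, 132, 126], [132, 132, 125], [131, 134, 126], [130, 131, 123], [132, 133, 126]]
[321.88307415 237.12468607]
```

View pics/w3z.png

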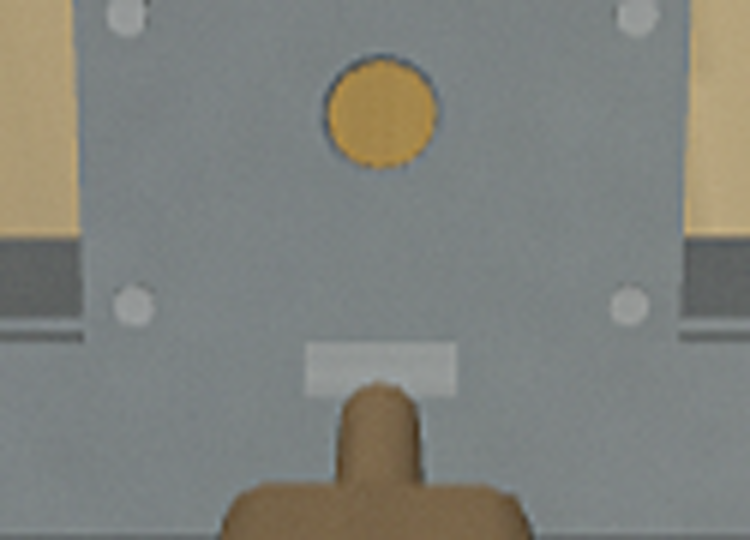

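Run:
```python
from h import *
r=dict(np.load("w3.npz"))
phi=np.radians(81.7);x=uv(phi);y=np.array([x[1],-x[0]])
t=np.array([.51036,.03646])
for z in(.164,.166,.168):
    tip=atz(r,323,240,z)[:2];print(z,tip,(tip-t)@x,(tip-t)@y)
h=atz(r,323.17,188.6,.1075)[:2]
tip=atz(r,323,240,.166)[:2]
print("hole",h,"target TCP",h-(tip-t), "housing center->hole", (h-[.5149,.059])@x,(h-[.5149,.059])@y)
```

```text
0.164 [0.51080479 0.03361228] -0.0027536838597860365 0.000851214159546328
0.166 [0.51087004 0.03412095] -0.0022409211202562064 0.0008423539799357532
0.168 [0.51093529 0.03462962] -0.001728158380726392 0.0008334938003250685
hole [0.51589665 0.06567386] target TCP [0.51538661 0.06801291] housing center->hole 0.0067478263212508854 2.2797851741906055e-05
```

Run:
```python
from h import *
from bench import *
phi=np.radians(81.7)
c=np.array([.5154,.0680])
move_l([*c,.26],0.1,qd(phi))
move_l([*c,.211],0.1);hold(.25)
s=state();print(s["time"],s["ee_pos"],s["ft_force"])
r=get_image("wrist");np.savez("w4.npz",**r);cv2.imwrite("pics/w4.png",cv2.resize(r["frame"][140:300,230:410],None,fx=4,fy=4,interpolation=cv2.INTER_CUBIC))
r=get_image("side");cv2.imwrite("pics/s4.png",cv2.resize(r["frame"][150:330,220:390],None,fx=3.3,fy=3.3,interpolation=cv2.INTER_CUBIC))
```

```text
9.1583 [0.51570917 0.06799548 0.21183214] [-0.03642861 -0.09580662 -0.5347181 ]
```

View pics/w4.png

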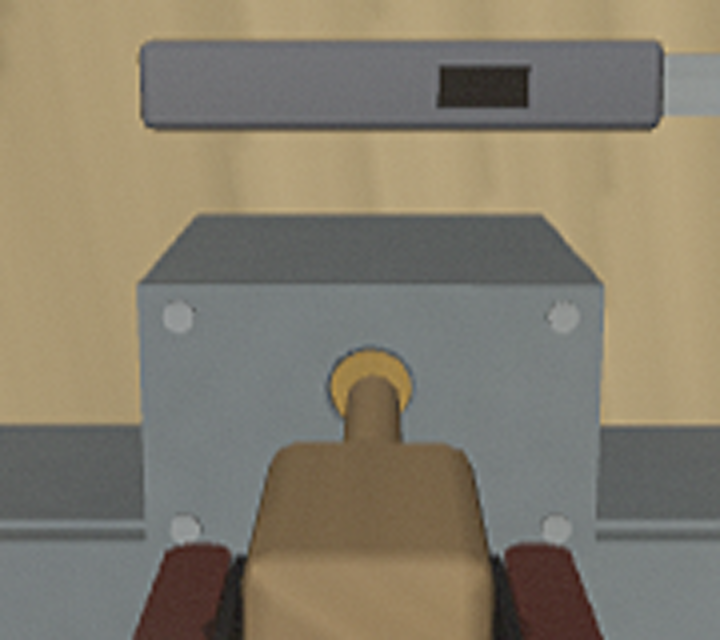

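View pics/s4.png

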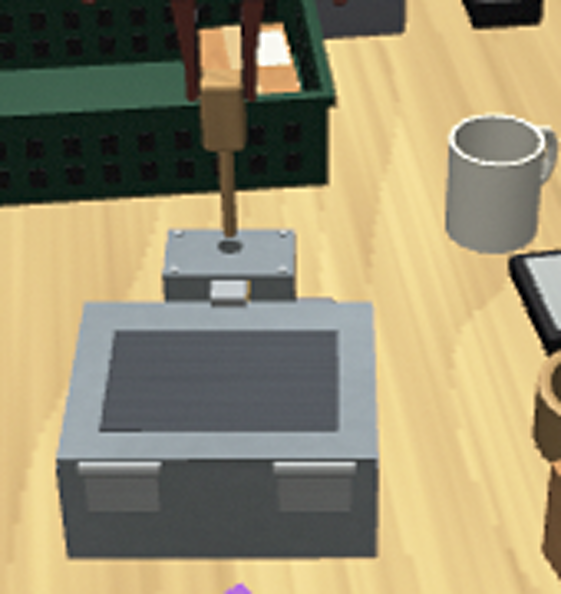

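Run:
```python
from h import *
from bench import *
c=np.array([.5151,.0681])
def go(z,v):
    move_l([*c,z],v);s=state();print(round(s["time"],2),np.round(s["ee_pos"],4),np.round(s["ft_force"],2));return s
f0=state()["ft_force"]
ok=True
for z in(.203,.195,.185,.175):
    s=go(z,.04)
    if np.linalg.norm(s["ft_force"]-f0)>3: ok=False;break
if ok:
    for z in(.170,.167,.164,.162):
        s=go(z,.02)
    hold(.3);s=state();print(s["ee_pos"],s["ft_force"])
    r=get_image("side");cv2.imwrite("pics/s5.png",r["frame"])
```

```text
9.61 [0.5149 0.0681 0.2023] [ 0.6   0.17 -0.98]
9.96 [0.5149 0.0681 0.1945] [ 0.01 -0.03 -0.41]
10.36 [0.5149 0.0681 0.1845] [-0.27  0.01 -0.37]
10.76 [0.5149 0.0681 0.1745] [-0.16 -0.16 -0.43]
11.16 [0.5151 0.0681 0.17  ] [ 0.87 -0.34 -0.19]
11.46 [0.5152 0.0684 0.1673] [0.11 0.87 1.97]
11.76 [0.5155 0.0686 0.1649] [-0.88  2.64  5.78]
12.01 [0.5156 0.0685 0.1633] [-0.48  1.2   7.3 ]
[0.51563861 0.06844384 0.16331738] [0.02193533 1.9344115  7.56942228]
```

View pics/s5.png

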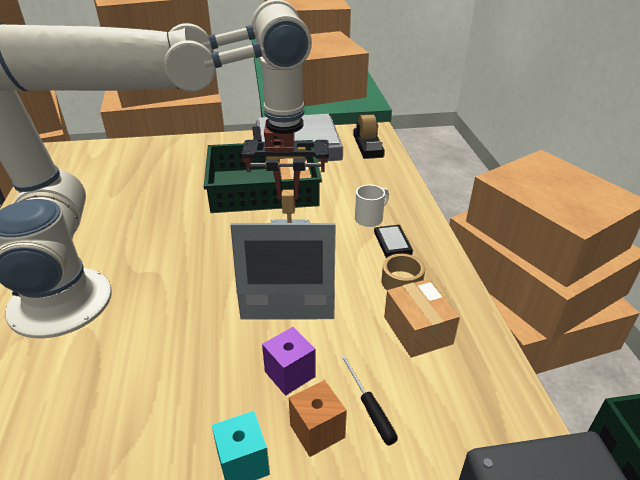

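Run:
```python
from h import *
from bench import *
hold(.6)
c=np.array([.5154,.0683])
move_l([*c,.225],.08)
s=state();print(s["time"],s["ee_pos"],s["ft_force"],s["finger_gap"])
move_l([*c,.39],.2)
s=state();print(s["time"],s["ee_pos"],s["joint_pos"])
r=get_image("wrist");np.savez("w6.npz",**r);cv2.imwrite("pics/w6.png",r["frame"])
r=get_image("side");np.savez("s6.npz",**r);cv2.imwrite("pics/s6.png",r["frame"])
for p,a in(([.49,-.1,.39],81.7),([.5127,-.402,.39],105.9),([.5127,-.402,.27],105.9)):
    print(inverse_kinematics(p,qd(np.radians(a))))
```

```text
13.9 [0.51522131 0.06828728 0.22432945] [-0.32425394  0.11750647 -0.16054788] 0.027594089414169798
14.875 [0.51540102 0.06830572 0.38873722] [ 6.63338221e-02  1.17198618e-03  9.84308120e-01 -2.59140266e-05
  2.15802619e+00  2.11168151e-01]
[-2.69355996e-01 -5.19370397e-02  1.03401305e+00 -4.44089210e-16
  2.15951664e+00 -1.24493668e-01]
[-7.17170775e-01  4.03853069e-01  5.20591636e-01 -4.44089210e-16
  2.21714795e+00 -9.94678126e-01]
[-7.17170775e-01  2.63482410e-01  9.18774989e-01 -4.44089210e-16
  1.95933525e+00 -9.94678126e-01]
```

View pics/w6.png

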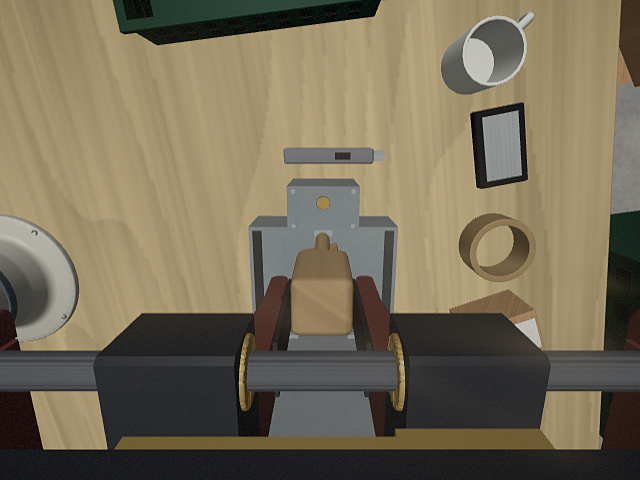

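View pics/s6.png

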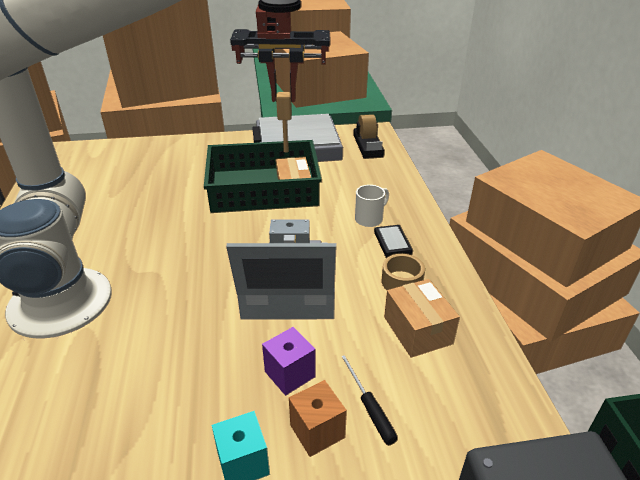

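Run:
```python
from h import *
from bench import *
c=np.array([.5113,-.4003]);q=qd(np.radians(105.9))
move_to([*c,.39],q)
move_l([*c,.23],.2);hold(.3)
s=state();print(s["time"],s["ee_pos"],s["ft_force"])
r=get_image("wrist");np.savez("w7.npz",**r);cv2.imwrite("pics/w7.png",cv2.resize(r["frame"][150:300,240:400],None,fx=4,fy=4,interpolation=cv2.INTER_CUBIC))
print(pix(r,[.5127,-.4022,.08]))
r=get_image("top");np.savez("t7.npz",**r);cv2.imwrite("pics/t7.png",r["frame"])
```

```text
17.9333 [ 0.51152563 -0.40052006  0.23093974] [ 0.31991659 -0.790268   -0.25948695]
[322.86522019 223.94693672]
```

View pics/w7.png

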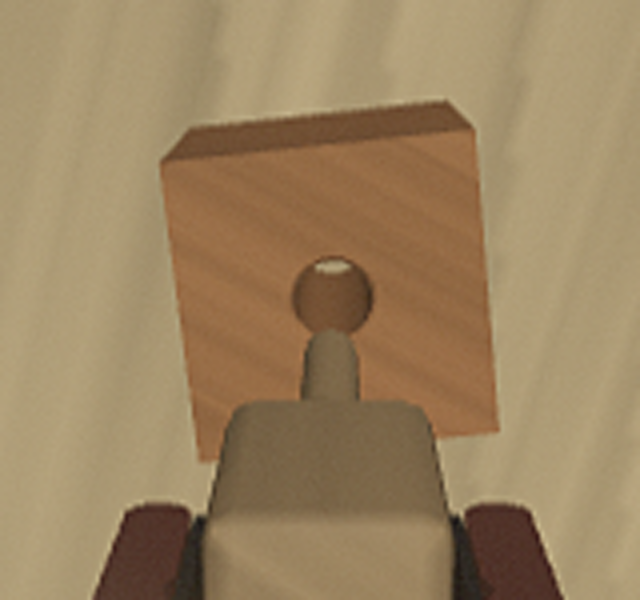

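View pics/t7.png

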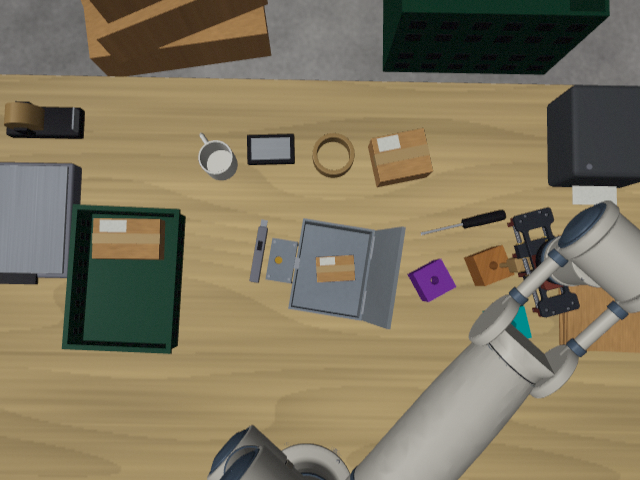

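Run:
```python
from h import *
from bench import *
r=dict(np.load("w7.npz"))
h=atz(r,323.1,224.5,.08);t=atz(r,322.75,239,.1369);print(h,t,h-t)
c=state()["ee_pos"][:2]+(h-t)[:2];print(c)
r=dict(np.load("t7.npz"));W=cloud(r);Z=W[...,2]
m=box(305,245,365,290)&(Z>.055)&(Z<.075);print("carton",rect(W,m))
s=state();f0=s["ft_force"]
for z in(.205,.18,.16,.14,.12,.105):
    move_l([*c,z],.08);s=state();print(round(s["time"],2),np.round(s["ee_pos"],4),np.round(s["ft_force"]-f0,2))
    if np.linalg.norm(s["ft_force"]-f0)>6: break
```

```text
[ 0.51304389 -0.40263246  0.08      ] [ 0.51220557 -0.40182537  0.1369    ] [ 0.00083832 -0.00080709 -0.0569    ]
[ 0.51222472 -0.40125137]
carton (array([498.1, -66.5]), array([113.2,  69.9]), 81.11, np.float64(0.06559815936235407), 977)
18.5 [ 0.5119 -0.401   0.2039] [0.63 0.96 0.21]
18.96 [ 0.512  -0.401   0.1793] [0.54 1.65 0.53]
19.36 [ 0.5119 -0.401   0.1589] [0.27 1.11 0.37]
19.76 [ 0.5118 -0.4009  0.1388] [0.25 0.23 0.84]
20.16 [ 0.5118 -0.4009  0.1189] [0.67 1.21 0.4 ]
20.49 [ 0.5118 -0.4009  0.1038] [-1.13  0.42  0.21]
```

Inserted without resistance. Now seat it gently and release.

Run:
```python
from h import *
from bench import *
c=np.array([.5122,-.4012])
f0=state()["ft_force"]
for z in(.101,.0995,.098,.097,.096):
    move_l([*c,z],.03);hold(.1);s=state();print(round(s["time"],2),np.round(s["ee_pos"],4),np.round(s["ft_force"]-f0,2))
    if (s["ft_force"]-f0)[2]>4: break
gripper_open();hold(.2)
move_l([*c,.2],.15)
s=state();print(s["time"],s["finger_gap"])
r=get_image("wrist");np.savez("w8.npz",**r);cv2.imwrite("pics/w8.png",r["frame"])
W=cloud(r);Z=W[...,2]
for n,lo,hi in(("grip",.12,.14),("stand",.072,.088)):
    m=(Z>lo)&(Z<hi)&(np.hypot(W[...,0]-.5123,W[...,1]+.402)<.055)
    print(n,rect(W,m))
r=get_image("side");cv2.imwrite("pics/s8.png",cv2.resize(r["frame"][330:480,200:400],None,fx=3,fy=3,interpolation=cv2.INTER_CUBIC))
```

```text
20.88 [ 0.5123 -0.4013  0.1012] [0.87 0.12 0.02]
21.23 [ 0.5122 -0.4012  0.0995] [0.58 0.32 1.13]
21.57 [ 0.5124 -0.4013  0.0989] [-0.33  1.38  6.29]
23.6417 0.08806168277534338
grip (array([ 512. , -401.7]), array([27.6, 27.5]), 16.74, np.float64(0.12962813238026616), 1558)
stand (array([ 512.9, -402.9]), array([70.1, 70.5]), 21.81, np.float64(0.08003102076715032), 5315)
```

View pics/w8.png

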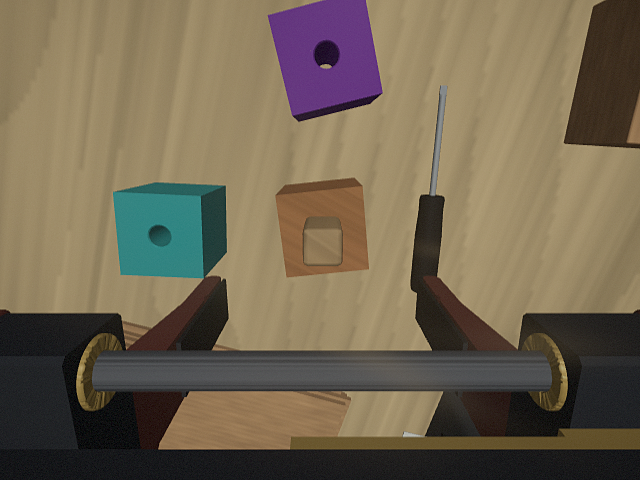

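View pics/s8.png

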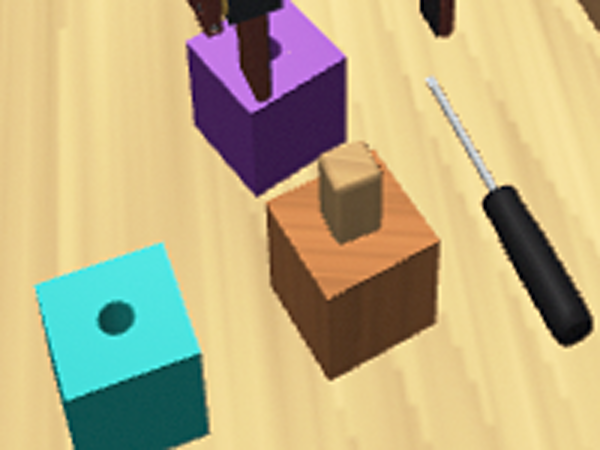

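Run:
```python
from h import *
from bench import *
phi=np.radians(81.5)
move_l([.5122,-.4012,.37],.3)
move_to([.498,-.064,.36],qd(phi))
move_l([.498,-.064,.27],.2);hold(.2)
s=state();print(s["time"],s["ee_pos"])
r=get_image("wrist");np.savez("w9.npz",**r);cv2.imwrite("pics/w9.png",r["frame"])
W=cloud(r);Z=W[...,2]
m=(Z>.058)&(Z<.072)&(np.hypot(W[...,0]-.498,W[...,1]+.065)<.06)
n_,l,st,_=cv2.connectedComponentsWithStats(m.astype(np.uint8));m=l==1+np.argmax(st[1:,4]);print(rect(W,m))
v,u=np.nonzero(m);print(u.min(),u.max(),v.min(),v.max())
r=get_image("top");np.savez("t9.npz",**r)
```

```text
26.5333 [ 0.49857781 -0.06426044  0.2718875 ]
(array([500.6, -57.3]), array([56. , 84.8]), 4.28, np.float64(0.06513053072180833), 4303)
287 355 158 247
```

View pics/w9.png

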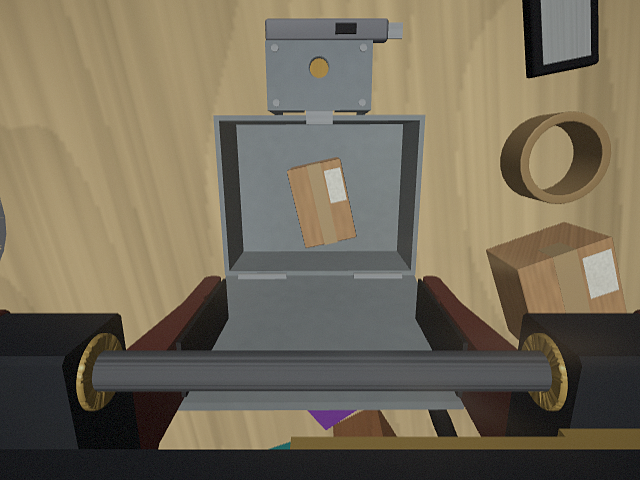

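Run:
```python
from h import *
from bench import *
c=np.array([.5004,-.0573]);q=qd(np.radians(94.2))
move_l([*c,.2],.15,q)
f0=state()["ft_force"]
move_l([*c,.09],.15);move_l([*c,.031],.06);hold(.2)
s=state();print(s["time"],s["ee_pos"],s["ft_force"]-f0)
close();hold(.3)
s=state();print(s["time"],s["ee_pos"],s["finger_gap"],s["ft_force"]-f0)
move_l([*c,.05],.05);move_l([*c,.24],.15);hold(.2)
s=state();print(s["time"],s["ee_pos"],s["finger_gap"],s["ft_force"]-f0)
r=get_image("wrist");np.savez("w10.npz",**r);cv2.imwrite("pics/w10.png",r["frame"])
r=get_image("side");np.savez("s10.npz",**r);cv2.imwrite("pics/s10.png",r["frame"])
```

```text
29.4667 [ 0.50064083 -0.05736557  0.03141354] [-0.33080221 -0.83107695 -0.84897417]
30.3667 [ 0.50048708 -0.05730156  0.03100614] 0.05582446075266482 [ 0.28713759 -0.25766152 -0.95009453]
32.5167 [ 0.50015301 -0.05726932  0.23922441] 0.05602678228915122 [-0.57072182 -0.07462513 -4.27855705]
```

View pics/w10.png

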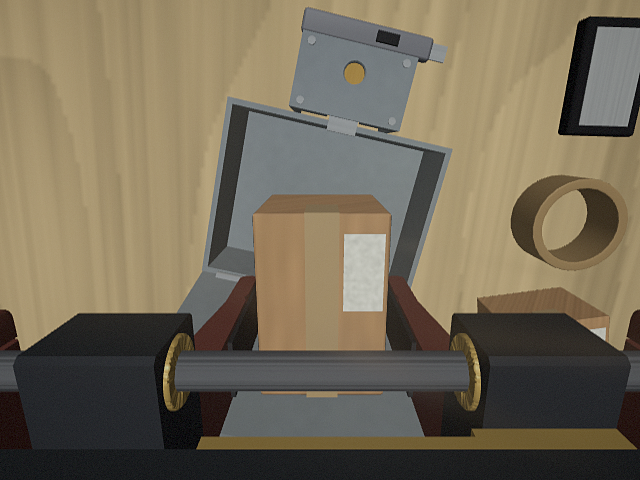

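View pics/s10.png

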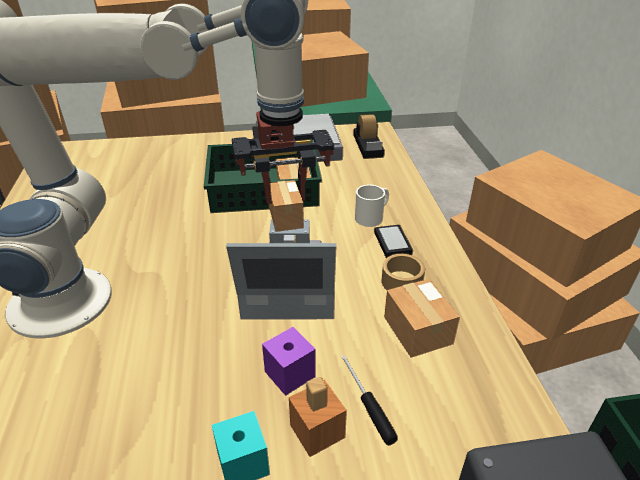

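Run:
```python
from h import *
from bench import *
c=np.array([.416,.407]);q=qd(np.radians(88.5))
move_to([*c,.24],q);hold(.3)
s=state();print(s["time"],s["ee_pos"],s["finger_gap"])
r=get_image("wrist");np.savez("w11.npz",**r);cv2.imwrite("pics/w11.png",r["frame"])
W=cloud(r);Z=W[...,2]
def f(n,m):
    n_,l,st,_=cv2.connectedComponentsWithStats(m.astype(np.uint8));m=l==1+np.argmax(st[1:,4]);print(n,rect(W,m),W[m].min(0),W[m].max(0))
f("rim",(Z>.086)&(Z<.094)); f("parcel",(Z>.044)&(Z<.056)); f("floor",(Z>0.002)&(Z<.012))
r=get_image("top");np.savez("t11.npz",**r);cv2.imwrite("pics/t11.png",r["frame"])
r=dict(np.load("t7.npz"));W=cloud(r);Z=W[...,2];f("rimtop",box(50,190,195,365)&(Z>.087)&(Z<.095))
```

```text
34.6417 [0.41641312 0.40648331 0.24008379] 0.05568398013154699
rim (array([472.3, 418. ]), array([205.5, 313.5]), 88.42, np.float64(0.08998492280890781), 11677) [0.31318117 0.31132747 0.0860072 ] [0.63086474 0.52483648 0.09278761]
parcel (array([560.1, 410.7]), array([ 90.7, 150.7]), 0.24, np.float64(0.05020933392031965), 13637) [0.51449723 0.3353659  0.04407985] [0.60569095 0.48604111 0.05306002]
floor (array([471.6, 404.4]), array([211.1, 291.6]), 88.35, np.float64(0.005044725941076463), 21946) [0.32432187 0.29526995 0.00203994] [0.62015511 0.51363571 0.01198961]
rimtop (array([471.1, 406.3]), array([234.6, 312.8]), 88.26, np.float64(0.09080939832612817), 2442) [0.31207844 0.28541523 0.08702532] [0.62954497 0.526216   0.09499183]
```

View pics/w11.png

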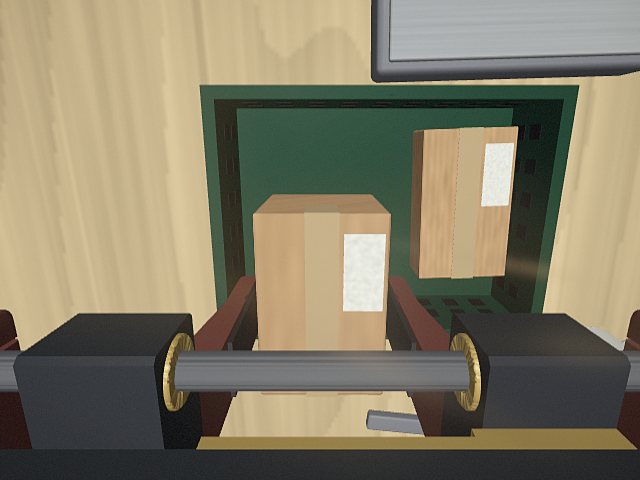

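View pics/t11.png

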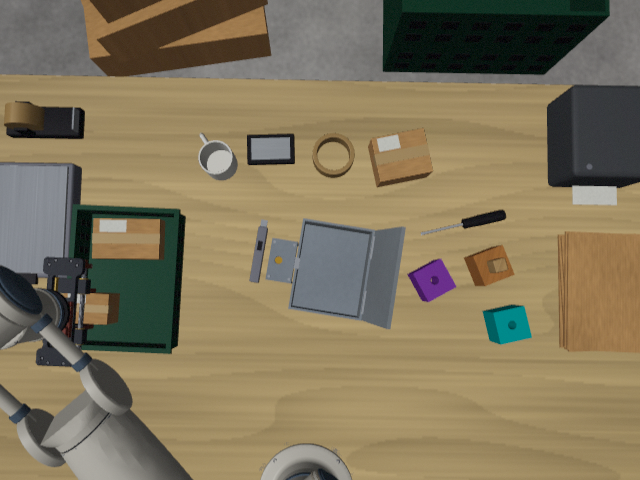

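Run:
```python
from h import *
from bench import *
c=np.array([.4166,.404])
move_l([*c,.12],.15);move_l([*c,.045],.08);hold(.2)
f0=state()["ft_force"];print(state()["ee_pos"])
for z in(.037,.034,.0325,.0315,.0305,.0295,.0285):
    move_l([*c,z],.03);hold(.1);s=state();print(round(s["time"],2),np.round(s["ee_pos"],4),np.round(s["ft_force"]-f0,2))
    if (s["ft_force"]-f0)[2]>2.5: break
gripper_open();hold(.2)
print(state()["finger_gap"])
move_l([*c,.12],.1);move_l([*c,.25],.25)
r=get_image("wrist");np.savez("w12.npz",**r);cv2.imwrite("pics/w12.png",r["frame"])
W=cloud(r);Z=W[...,2]
def f(n,m):
    n_,l,st,_=cv2.connectedComponentsWithStats(m.astype(np.uint8));m=l==1+np.argmax(st[1:,4]);print(n,rect(W,m),Z[m].min(),Z[m].max())
f("carton",(Z>.058)&(Z<.072)&box(200,90,420,330));f("parcel",(Z>.044)&(Z<.056)&(W[...,0]>.5))
print(state()["time"])
```

```text
[0.41689043 0.40423019 0.04568784]
37.49 [0.4166 0.404  0.037 ] [ 0.56 -1.04  0.13]
37.84 [0.4166 0.404  0.034 ] [ 0.13 -1.31  0.36]
38.19 [0.4166 0.404  0.0325] [-0.19 -0.61 -0.77]
38.54 [0.4166 0.404  0.0315] [ 0.02 -1.6   0.12]
38.89 [0.4168 0.4042 0.031 ] [-1.38 -2.6   3.14]
0.0875729629097926
carton (array([416.5, 403.9]), array([84.9, 56. ]), 88.54, np.float64(0.0651102206605215), 4790) 0.05804654015392544 0.06857576785885743
parcel (array([560.1, 410.5]), array([ 90.6, 151.1]), 0.3, np.float64(0.050207204204509706), 13184) 0.04404275230638989 0.0532302900837695
41.5333
```

View pics/w12.png

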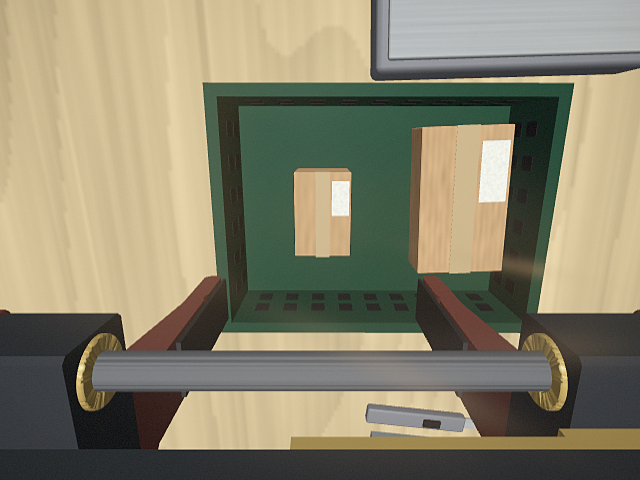

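The carton stands flat in the crate around px (323,212), top at z = 0.065, with the parcel unmoved at (460,200). One last check of the whole scene, then I hand the job in.

Run:
```python
from h import *
from bench import *
r=get_image("top");cv2.imwrite("pics/t13.png",r["frame"]);W=cloud(r);Z=W[...,2]
r0=dict(np.load("top0.npz"))
d=np.abs(r["frame"].astype(int)-r0["frame"]).max(-1)
for n,b in(("mug",(190,125,240,185)),("ink",(243,130,298,168)),("tape",(308,130,358,180)),("spare",(365,125,436,190)),("cutter",(245,215,270,285)),("scr",(418,205,510,238)),("purple",(405,255,458,305)),("turq",(480,300,535,348)),("stand",(462,242,518,290)),("parcel",(90,215,164,262))):
    print(n,(d[box(*b)]>40).mean().round(4))
job_done()
print(state()["time"])
```

```text
mug 0.0
ink 0.0
tape 0.0
spare 0.0
cutter 0.0
scr 0.0
purple 0.0
turq 0.0
stand 0.0
parcel 0.0
the job is handed in; nothing more can be done
the job is handed in; nothing more can be done
```

View pics/t13.png

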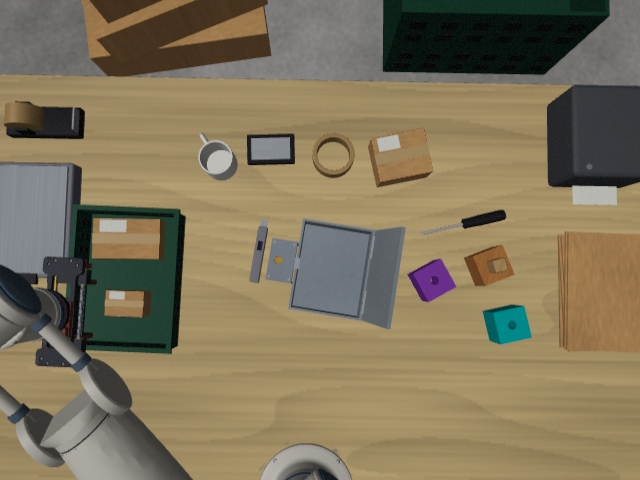

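The job is done and handed in at about 42 s on the robot's clock.

- **Latch and lid:** I pushed the dowel down through the release hole with about 7.5 N, and the lid sprang fully open.
- **Dowel:** It is back in the brown stand, pressed down with about 6 N. The top of its grip is at 129.6 mm, the same height as at the start.
- **Carton:** I lifted it out and set it on the crate floor, letting go only after about 3 N of contact. It stands level and right way up at (0.4165, 0.404), top at 65 mm, with the empty gripper well above it.
- **Bystanders:** The last top picture matches the first around the parcel, mug, ink pad, tape, spare carton, cutter, screwdriver, stand and both look-alike blocks.

No check failed. The one disagreement was early on: the top and wrist cameras differed by up to 3 mm on the dowel's position. I lined up both the release hole and the stand hole from wrist pictures showing the rod tip and the hole together.

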